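Angle the rail past the earthing post into its bay

TASK

Park the aluminium rail in the black-walled bay on the clean bench by pushing it along the surface with the fingertips: work one end in behind the red-capped earthing post with the rail at an angle, then push the other end in, until the rail lies flush along the bay's back stop. Push it gently; never pinch, lift or tip it, and leave the other things on the bench where they are. Finish with the gripper clear.

Things in the scene. Friction and masses are not known exactly. Their poses are not given: they have to be found in the camera images.
- rail: loose aluminium profile rail, square section 30 x 30 mm, 240 mm long, about 0.25 kg, lying on the surface (z = 0) between robot and bay. Origin at the centre of its underside; y runs along its length, x across it (away from the robot at yaw 0), z up. Slides and pivots where pushed, stays where left
- rail_end_a (a point): centre of the rail's end face at its own y = +120 mm, 15 mm above its underside
- rail_end_b (a point): centre of the rail's end face at its own y = -120 mm, 15 mm above its underside
- bay: fixed parking bay: three black walls 30 mm high, 16 mm thick, open towards the robot; yellow floor level with the surface. Origin on the surface at the middle of the back stop's inner face; x points into the stop, away from the robot; y to the robot's left along it. Side walls: inner faces at y = +145 and -145 mm, from x = -85 mm (mouth) to 0. Parked, the rail's middle line is at x = -15 mm, along y
- post: fixed brass earthing post with a red cap, 16 mm across, 52 mm high, in the bay's mouth at the bay's x = -85 mm and y = either +85 or -85 mm (it varies), so the gap from it to the far side wall (222 mm) is shorter than the rail. Origin on its axis at the surface; axes as the bay's. Flat steel discs round its foot and at the mirrored place block nothing
- drive_open: opened hard disk drive, dark metal block 147 x 102 x 22 mm with its bright platter showing; origin under its centre; loose, leave alone
- drive_shut: closed hard disk drive, aluminium-lidded block 147 x 102 x 23 mm; origin under its centre; loose, leave alone
- screwdriver: screwdriver with red handle lying on the surface; loose, leave alone
- jar: small amber glass jar with a white cap, 52 mm across, 75 mm high; origin under its centre; loose, leave alone
- screw_tray: small steel tray with dividers, 70 x 120 x 22 mm; origin under its centre; loose, leave alone
- blower: orange hand blower bulb standing nozzle up, 54 mm across, 90 mm high; origin under its centre; loose, leave alone
- bit_rack: yellow block of driver bits, 35 x 90 x 43 mm; origin under its centre; loose, leave alone
Things that resemble listed ones, but are neither listed nor needed, are in the scene too. There is more than one size of the rail; the job needs the largest.

How it is judged:
On the way:
1. one end of the rail is inside the bay, beyond the post's line, while the rail is still at an angle to the bay (((x of rail_end_a in the frame of bay above -0.065 m and y of rail_end_a in the frame of bay between -0.148 and 0.148 m) or (x of rail_end_b in the frame of bay above -0.065 m and y of rail_end_b in the frame of bay between -0.148 and 0.148 m)) and angle between the y axis of rail and the y axis of bay, either way round above 0.12 rad), for 0.05 s.
At the end, for the whole second after the job is handed in: The rail lies at rest on the surface inside the bay, flat, with both ends within 6 mm of touching the back stop and between the side walls (x of each of rail_end_a, rail_end_b in the frame of bay above -0.021 m and y of rail_end_a in the frame of bay between -0.148 and 0.148 m and y of rail_end_b in the frame of bay between -0.148 and 0.148 m and angle between the y axis of rail and the y axis of bay, either way round below 0.04 rad and height (world z) of rail below 0.004 m and angle between rail's own z axis and vertical below 0.05 rad and linear speed of rail below 0.01 m/s and angular speed of rail below 0.05 rad/s).
It fails at once if the rail is lifted off the surface by more than 8 mm or tipped by more than 0.15 rad (height (world z) of rail above 0.008 m or angle between rail's own z axis and vertical above 0.15 rad).
It fails at once if the rail is pinched: gripped between the fingers (x of the grasp point in the frame of rail between -0.012 and 0.012 m and y of the grasp point in the frame of rail between -0.13 and 0.13 m and z of the grasp point in the frame of rail below 0.045 m and contact force between the fingers and rail above 10 N).
It fails at once if the rail is pushed roughly: the fingers bear on it with more than 60 N (contact force between the fingers and rail above 60 N).
It fails at once if a bystander is moved by more than 15 mm (distance of any of drive_open, drive_shut, screwdriver, jar, screw_tray, blower, bit_rack from where it was at the start of the episode above 0.015 m).
It also fails if it takes over 72 s, if anything falls off the work surface, if the arm or the gripper's body presses on something with over 40 N, if the wrist force passes 120 N, or if a joint passes its speed limit or range.

ROBOT

A 6-joint arm with a two-finger parallel gripper is mounted at the origin on the work surface. World frame = base frame: x ahead of the robot, y to its left, z up, the work surface at z = 0. Lengths are in m, angles in rad, forces in N, time in s.
With the tool pointing down it reaches from about 0.275 to 0.85 m from the base axis. Payload 5.2 kg.
Tool frame: the origin (TCP) lies at the centre of the arm's flange, where the gripper is bolted on; the fingertips stand 173 mm ahead of it and the grasp point (between the pads) lies 155 mm ahead of it; z points along the fingers, y is the direction in which the jaws open and shut (so a half turn about z gives the same grasp; the last joint's range is limited). The gripper opens to 85 mm and grips with 20 to 120 N. Pads are 22 mm wide; open, the fingers measure 114 mm over their backs; the gripper's body (76 mm by 85 mm) begins 54 mm behind the grasp point. The pads swing forward as they close: fully open they stand 13 mm farther back than shut.
Start: joints at [1.008, 0.259, 1.535, -0, 1.348, -0.203], TCP at [0.194, 0.515, 0.405] pointing down, gripper open.
Joint ranges: [-3.14, 3.14], [-0.91, 2.08], [0.19, 2.58], [-1.22, 4.36], [0.22, 2.71], [-3.12, 3.12]. Speed limits (rad/s): [2.57, 2.57, 3.14, 3.14, 3.14, 3.14].

INTERFACE

Orientations are given as [roll, pitch, yaw] about the fixed x, y, z axes, in that order (R = Rz(yaw) Ry(pitch) Rx(roll)).
In Python, from station import monitor, vision, sign_off gives the robot as it stands.
- The arm moves only by the tool drive_tool, never from a script. Its arguments are lists of equal length, an entry for each row: "delta_pos": the shift along the tool's x, y, z in units of 50 mm (1.0 is 50 mm), a list of three; "angular": the turn, a rotation vector about the tool's x, y, z in units of 5 degrees (1.0 is 5 degrees), a list of three. In form: {"delta_pos": [[tx, ty, tz], ...], "angular": [[wx, wy, wz], ...]}. A call has 1 to 12 rows; each row is the pose to reach, as a shift and turn from the pose commanded when the call began, along the tool's axes at that moment; what a row does not reach only later rows make up. A row lasts 1/10 s, in which the tool goes at most 50 mm and 8.59 degrees, less where a joint would pass 70% of its speed; a pose out of reach is approached as far as the arm can. A call with a gripper value outside its range is refused whole. "claw" is the finger opening in mm, from 0 to 85.4, set as the call begins (left out, the last holds). The fingers move at their own pace and stop on an object; "grip_force" is the grip in N (left out, the last holds). Time passes only in rows, so rows that repeat a pose let the fingers close. It gives the time, the measured TCP pose, the force and the opening at its end, in the units of the state.
- monitor.get_state(): the state, without advancing time (a new reading comes with each control period).
- vision.grab_frame(name): name is "scene" or "top" or "wrist"; returns (picture, depth): 480x640x3 uint8, red, green, blue; 480x640 float32, m along the optical axis (not along the pixel's ray), 0 where there is no reading.
- vision.camera_model(name): a dict with "mtx" (3x3 intrinsics, pixels), "T" (4x4, takes a point from camera to world coordinates). Camera axes: x right, y up, looking along -z (the intrinsics and any distortion apply to the point x, -y, -z); pixel columns grow to the right and rows downward; lengths in m; the calibration is good to about 2 mm. A picture is of the moment at which its call begins: read the wrist's pose just before it. camera_model takes no time and is no camera call; for the wrist camera it gives the pose at the moment of the call.
- sign_off(): hands the job in, once; it reports no verdict.
The state is a dict: "time_s": time; "joints": joint angles; "joint_velocities": joint speeds; "effort": joint torques, N m; "ee_pos": TCP position; "tcp_rot": TCP orientation; "ft_force": force on the tool from outside, world axes, zero at the start; "torque": the same for the moment, N m; "opening": finger opening in m.
Only numpy, scipy, OpenCV 4.12 (cv2) and the standard library are available. Lean on these libraries where they do the work, as an engineer would, in place of code of your own. Each camera call takes 0.05 s, during which the arm holds its last target.

## Working session

There is one attempt and no reset: what is moved stays moved. The work goes in short steps, Python scripts to look and compute and a tool call to move; the robot and the scene stay as the last step left them, time stands still between calls to the robot, and variables do not carry over. Pictures are saved under pics/ and viewed, and the job is handed in when it is done.

Besides the shell and the picture viewer there is one more tool, called after ">>>" as name(argument=value, ...), one argument or row to a line, values as JSON. drive_tool: Moves the arm, as the interface text tells. Its arguments: {"type":"object","properties":{"delta_pos":{"type":"array","items":{"type":"array","items":{"type":"number"}}},"angular":{"type":"array","items":{"type":"array","items":{"type":"number"}}},"claw":{"type":"number"},"grip_force":{"type":"number"}},"required":["delta_pos","angular"]}

```bash
mkdir -p pics; ls
python3 - <<'E'
from station import monitor, vision
import cv2
print(monitor.get_state())
for n in ("scene","top"):
    p,d=vision.grab_frame(n); cv2.imwrite(f"pics/{n}0.png",p[:,:,::-1])
    import numpy as np; np.save(f"pics/{n}0.npy",d)
    c=vision.camera_model(n); print(n,c["mtx"],c["T"])
E
```

```text
pics
{'time_s': 0.0, 'joints': array([ 1.00818933e+00,  2.59353650e-01,  1.53610486e+00,  2.59330726e-06,
        1.34799918e+00, -2.02792129e-01]), 'joint_velocities': array([ 1.41571548e-03,  5.25522485e-04,  1.48437637e-05, -2.29095674e-06,
       -1.10015180e-03,  1.02281115e-04]), 'effort': array([ 4.11423098e-04, -4.46020460e+01, -2.90572089e+01, -4.92199761e-04,
        1.16847127e-02,  1.21765177e-05]), 'ee_pos': array([0.19350894, 0.51459858, 0.40385993]), 'tcp_rot': array([-3.13976635e+00, -3.78103230e-04,  2.78177687e+00]), 'ft_force': array([-0.66397393, -0.32013938,  0.63511386]), 'torque': array([ 0.04203429, -0.01756566, -0.03045603]), 'opening': 0.08539851275687868}
scene [[484.11899823   0.         318.90809032]
 [  0.         484.11899823 238.65096484]
 [  0.           0.           1.        ]] [[ 0.1558331  -0.73248603  0.66270676  1.16385151]
 [ 0.98776372  0.11978944 -0.09986648 -0.09396686]
 [-0.00623447  0.67016021  0.74219029  0.83060099]
 [ 0.          0.          0.          1.        ]]
top [[565.3308964    0.         320.98394562]
 [  0.         565.3308964  236.41360043]
 [  0.           0.           1.        ]] [[-0.14196759  0.96924297 -0.20103051  0.18585357]
 [-0.98985332 -0.14023072  0.02292912  0.02086545]
 [-0.00596676  0.20224591  0.97931659  1.45312832]
 [ 0.          0.          0.          1.        ]]
```

View pics/top0.png

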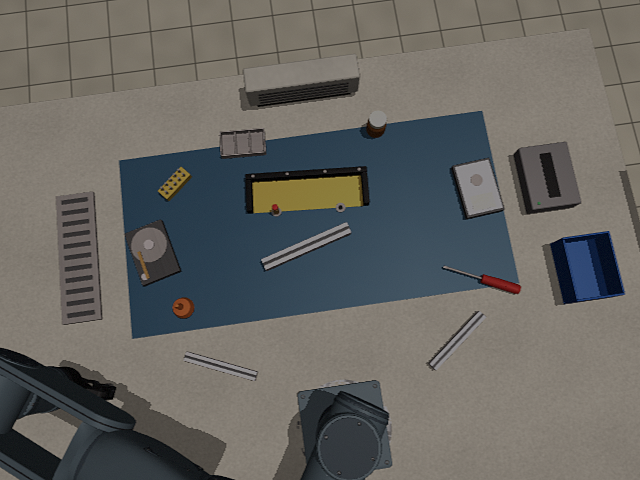

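View pics/scene0.png

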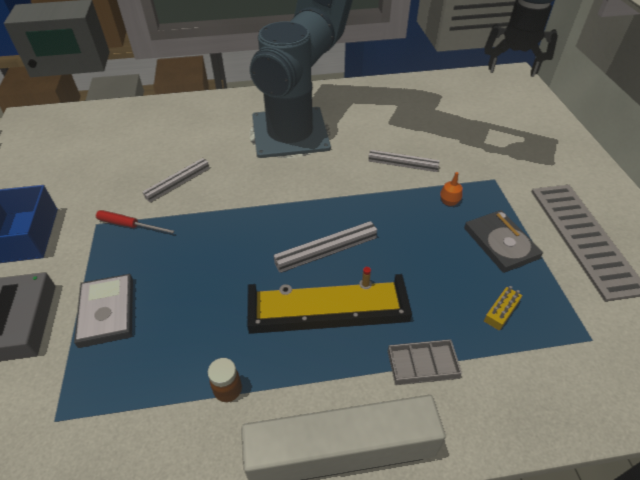

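```bash
cat > h.py <<'E'
import numpy as np, cv2
from station import monitor, vision
def px2w(cam,u,v,z):
    c=vision.camera_model(cam);K=c["mtx"];T=c["T"]
    r=np.array([(u-K[0,2])/K[0,0],-(v-K[1,2])/K[1,1],-1.0]); d=T[:3,:3]@r; o=T[:3,3]
    return o+d*(z-o[2])/d[2]
def crop(cam,x0,y0,x1,y1,s,name):
    p,d=vision.grab_frame(cam)
    q=cv2.resize(p[y0:y1,x0:x1],None,fx=s,fy=s,interpolation=cv2.INTER_CUBIC)
    cv2.imwrite(name,q[:,:,::-1]); return p,d
E
python3 - <<'E'
from h import *
p=cv2.imread("pics/top0.png")
cv2.imwrite("pics/c0.png",cv2.resize(p[155:285,235:385],None,fx=5,fy=5,interpolation=cv2.INTER_CUBIC)[:600])
p=cv2.imread("pics/scene0.png")
cv2.imwrite("pics/c1.png",cv2.resize(p[210:340,235:425],None,fx=4.2,fy=4.2,interpolation=cv2.INTER_CUBIC)[:600])
E
```

```text
(no output)
```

View pics/c0.png

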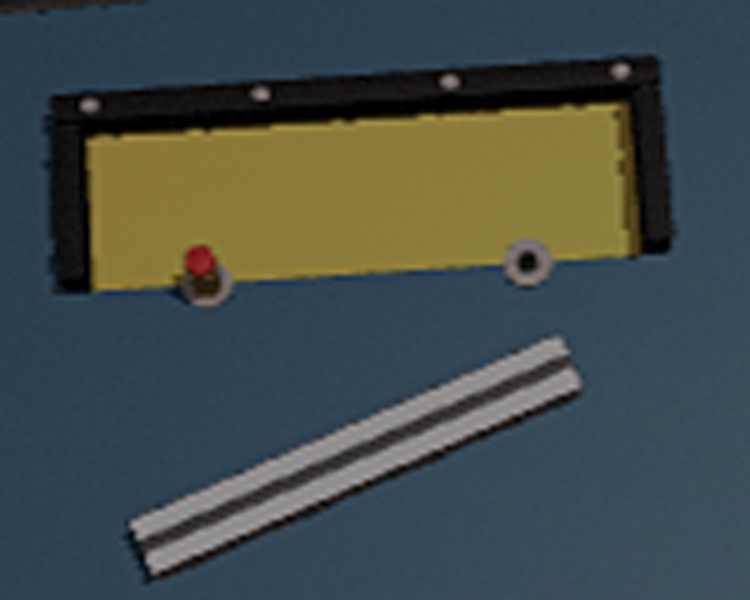

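View pics/c1.png

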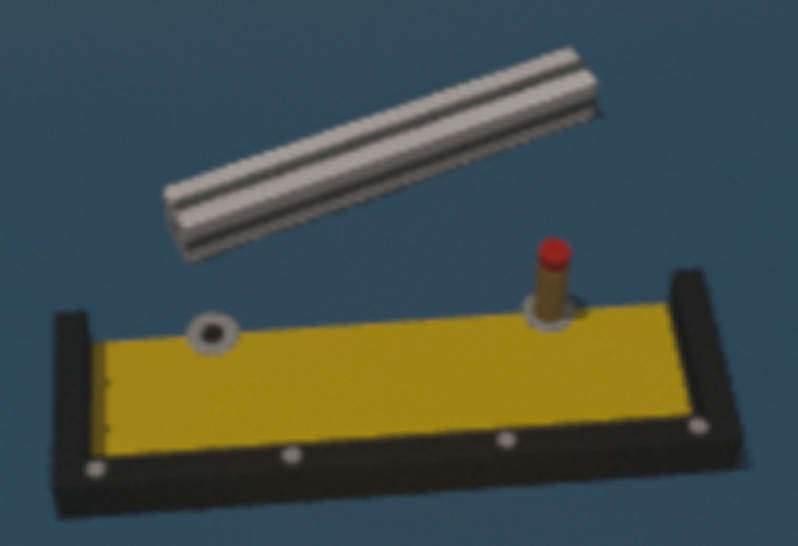

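Run:
```python
from h import *
def f(c,z): return np.array([px2w("top",235+a/5,155+b/5,z) for a,b in c])[:,:2]
R=f([(130,522),(560,337),(580,383),(150,578)],.03)
print(R.round(4)); print("rail c",R.mean(0)); 
for i in range(4): print(np.linalg.norm(R[i]-R[i-1]))
d=R[0]-R[1]+R[3]-R[2]; print("yaw of rail y:",np.arctan2(-d[0],d[1]))
B=f([(52,97),(658,57),(670,250),(57,292)],.03); print(B.round(4))
for i in range(4): print(np.linalg.norm(B[i]-B[i-1]))
d=B[0]-B[1]+B[3]-B[2]; print("yaw bay",np.arctan2(-d[0],d[1]))
D=f([(208,285),(528,263)],0.002); print(D, np.linalg.norm(D[0]-D[1]))
d=D[0]-D[1];print(np.arctan2(-d[0],d[1]))
print(f([(200,258)],.052))
```

```text
[[ 0.4406  0.1475]
 [ 0.505  -0.0842]
 [ 0.4794 -0.0907]
 [ 0.4106  0.1409]]
rail c [0.45890219 0.02835713]
0.030772954447091657
0.24044663256810483
0.0263222781751553
0.24163569898359055
yaw of rail y: 0.27994002190892453
[[ 0.6715  0.1608]
 [ 0.6474 -0.1583]
 [ 0.5426 -0.1478]
 [ 0.566   0.1704]]
0.10586281608008451
0.319954844038869
0.10523272117082633
0.3190590986395764
yaw bay -0.07443668818240062
[[ 0.56584397  0.09375457]
 [ 0.55342769 -0.07558937]] 0.1697985098492195
-0.07318895176735159
[[0.56746939 0.09350058]]
```

```bash
cat >> h.py <<'E'
BO=np.array([0.644,0.0026]); BY=-0.074
from scipy.spatial.transform import Rotation as Rn
def b2w(x,y): 
    c,s=np.cos(BY),np.sin(BY); return BO+np.array([c*x-s*y,s*x+c*y])
def w2b(p):
    c,s=np.cos(BY),np.sin(BY); d=np.array(p)[:2]-BO; return np.array([c*d[0]+s*d[1],-s*d[0]+c*d[1]])
def st():
    s=monitor.get_state(); R=Rn.from_euler('xyz',s["tcp_rot"]).as_matrix()
    return s,R
def go(xy,z,psi=None):
    """units for tool move; psi = world yaw of tool y axis rel. to world y (mod pi)"""
    s,R=st(); d=np.r_[xy,z]-s["ee_pos"]; t=R.T@d/0.05
    psi0=np.arctan2(-R[0,1],R[1,1]); w=0
    if psi is not None:
        w=(psi-psi0+np.pi/2)%np.pi-np.pi/2
    Rt=Rn.from_euler('z',0).as_matrix()
    # target rot: tool down exactly with yaw psi0+w
    a=psi0+w; tgt=np.column_stack([[-np.cos(a),-np.sin(a),0],[-np.sin(a),np.cos(a),0],[0,0,-1]])
    rv=Rn.from_matrix(R.T@tgt).as_rotvec()/np.radians(5)
    print("pos",t.round(3),"ang",rv.round(3)," psi0",round(psi0,3),"ee",s["ee_pos"].round(4),"bay",w2b(s["ee_pos"]).round(4),"t",round(s["time_s"],2),"F",s["ft_force"].round(1))
def rail(pts,cam="top",z=.03):
    """pts: image px of 4 top corners: left-front, right-front, right-rear, left-rear (left=+y)"""
    R=np.array([px2w(cam,u,v,z)[:2] for u,v in pts])
    d=R[0]-R[1]+R[3]-R[2]; psi=np.arctan2(-d[0],d[1]); c=R.mean(0)
    print("sizes",[round(np.linalg.norm(R[i]-R[i-1]),4) for i in range(4)])
    a=np.array([-np.sin(psi),np.cos(psi)])
    print("world c",c.round(4),"psi",round(psi,3)," bay c",w2b(c).round(4),"th",round(psi-BY,3),"L",w2b(c+.12*a).round(4),"R",w2b(c-.12*a).round(4))
    return c,psi
E
python3 - <<'E'
from h import *
print(px2w("top",183,308,.05),px2w("top",150,250,.02))
go((0.412,0.192),0.30,0.28)
s,R=st();print(R.round(3))
E
```

```text
[0.34378705 0.35145679 0.05      ] [0.50778406 0.42908135 0.02      ]
pos [-6.363 -4.498  2.084] ang [-0.016 -0.009 -7.332]  psi0 -0.36 ee [0.1935 0.5146 0.404 ] bay [-0.4871  0.4773] t 0.1 F [-0.2  0.1 -0.1]
[[-0.936  0.352 -0.001]
 [ 0.352  0.936 -0.001]
 [ 0.    -0.002 -1.   ]]
```

>>> drive_tool(
  delta_pos=[
    [-0.6, -0.45, 0.2],
    [-1.2, -0.9, 0.4],
    [-1.9, -1.35, 0.6],
    [-2.5, -1.8, 0.8],
    [-3.2, -2.25, 1.0],
    [-3.8, -2.7, 1.2],
    [-4.4, -3.15, 1.4],
    [-5.1, -3.6, 1.6],
    [-5.7, -4.05, 1.8],
    [-6.36, -4.5, 2.08],
    [-6.36, -4.5, 2.08],
    [-6.36, -4.5, 2.08],
  ],
  angular=[
    [0, 0, -0.8],
    [0, 0, -1.6],
    [0, 0, -2.4],
    [0, 0, -3.2],
    [0, 0, -4.0],
    [0, 0, -4.8],
    [0, 0, -5.6],
    [0, 0, -6.4],
    [0, 0, -7.0],
    [0, 0, -7.33],
    [0, 0, -7.33],
    [0, 0, -7.33],
  ],
  claw=0,
  grip_force=20,
)

```text
time_s: 1.3
ee_pos: [0.4121, 0.1915, 0.3001]
tcp_rot: [3.141, -0.002, -2.865]
ft_force: [-0.6, 0.7, 0.5]
opening: 0.0001
```

Run:
```python
from h import *
go((0.412,0.192),0.185,0.28)
p,d=vision.grab_frame("top"); cv2.imwrite("pics/t1.png",p[:,:,::-1])
p,d=crop("scene",235,180,435,330,4,"pics/s1.png")
```

```text
pos [-0.004  0.008  2.303] ang [ 0.006 -0.022 -0.038]  psi0 0.277 ee [0.4121 0.1915 0.3001] bay [-0.2452  0.1713] t 1.3 F [-0.6  0.7  0.5]
```

View pics/t1.png

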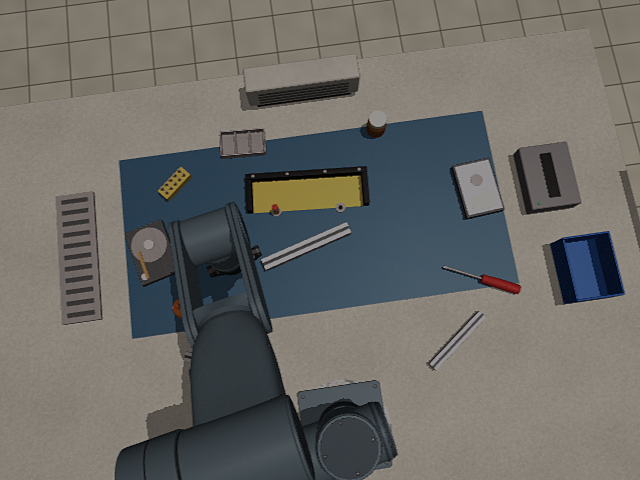

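View pics/s1.png

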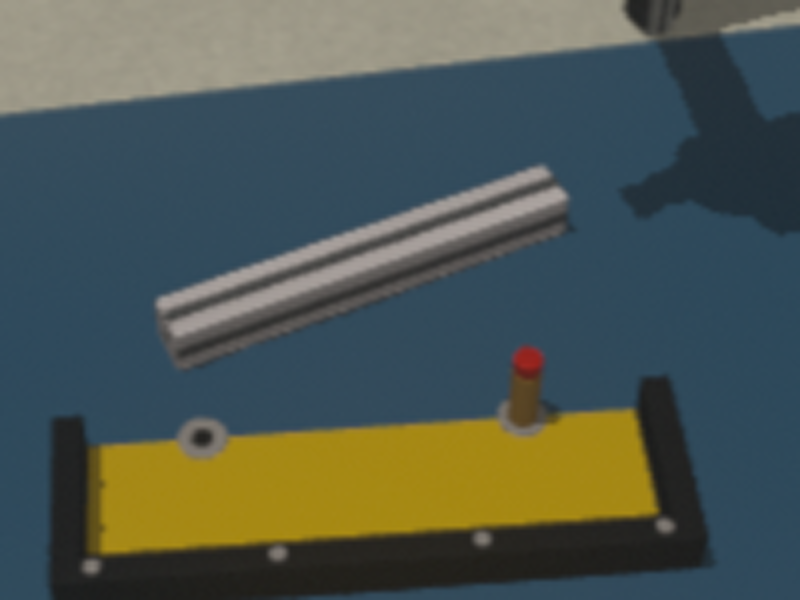

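>>> drive_tool(
  delta_pos=[
    [0, 0, 0.6],
    [0, 0, 1.2],
    [0, 0, 1.8],
    [0, 0, 2.28],
    [0, 0, 2.28],
    [0, 0, 2.28],
    [0, -0.2, 2.28],
    [0, -0.4, 2.28],
    [0, -0.6, 2.28],
    [0, -0.7, 2.28],
    [0, -0.8, 2.28],
    [0, -0.8, 2.28],
  ],
  angular=[
    [0, 0, 0],
    [0, 0, 0],
    [0, 0, 0],
    [0, 0, 0],
    [0, 0, 0],
    [0, 0, 0],
    [0, 0, 0],
    [0, 0, 0],
    [0, 0, 0],
    [0, 0, 0],
    [0, 0, 0],
    [0, 0, 0],
  ],
)

```text
time_s: 2.6
ee_pos: [0.4234, 0.1531, 0.1869]
tcp_rot: [-3.141, 0.0, -2.863]
ft_force: [-0.2, -0.5, -0.4]
opening: -0.0004
```

Run:
```python
from h import *
go((0.412,0.192),0.186,0.28)
p,d=crop("scene",235,180,435,330,4,"pics/s2.png")
```

```text
pos [0.005 0.812 0.018] ang [-0.002  0.005 -0.015]  psi0 0.279 ee [0.4234 0.1531 0.1869] bay [-0.2311  0.1337] t 2.6 F [-0.2 -0.5 -0.4]
```

View pics/s2.png

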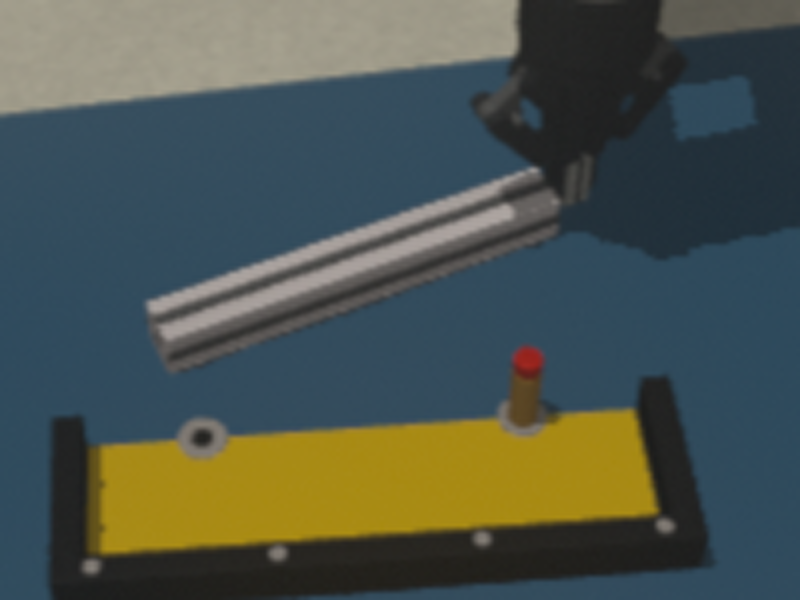

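>>> drive_tool(
  delta_pos=[
    [0, -0.1, 0],
    [0, -0.2, 0],
    [0, -0.3, 0],
    [0, -0.4, 0],
    [0, -0.5, 0],
    [0, -0.6, 0],
    [0, -0.7, 0],
    [0, -0.8, 0],
    [0, -0.9, 0],
    [0, -1.0, 0],
    [0, -1.1, 0],
    [0, -1.1, 0],
  ],
  angular=[
    [0, 0, 0],
    [0, 0, 0],
    [0, 0, 0],
    [0, 0, 0],
    [0, 0, 0],
    [0, 0, 0],
    [0, 0, 0],
    [0, 0, 0],
    [0, 0, 0],
    [0, 0, 0],
    [0, 0, 0],
    [0, 0, 0],
  ],
)

```text
time_s: 3.85
ee_pos: [0.4386, 0.1002, 0.1867]
tcp_rot: [-3.141, 0.0, -2.862]
ft_force: [-0.0, -0.6, 0.4]
opening: -0.0
```

Run:
```python
from h import *
go((0.412,0.192),0.186,0.28)
p,d=crop("scene",235,180,435,330,4,"pics/s3.png")
p,d=crop("top",235,155,395,285,5,"pics/t3.png")
```

```text
pos [0.005 1.912 0.012] ang [-0.007  0.001 -0.006]  psi0 0.279 ee [0.4386 0.1002 0.1867] bay [-0.2121  0.0821] t 3.85 F [-0.  -0.6  0.4]
```

View pics/s3.png

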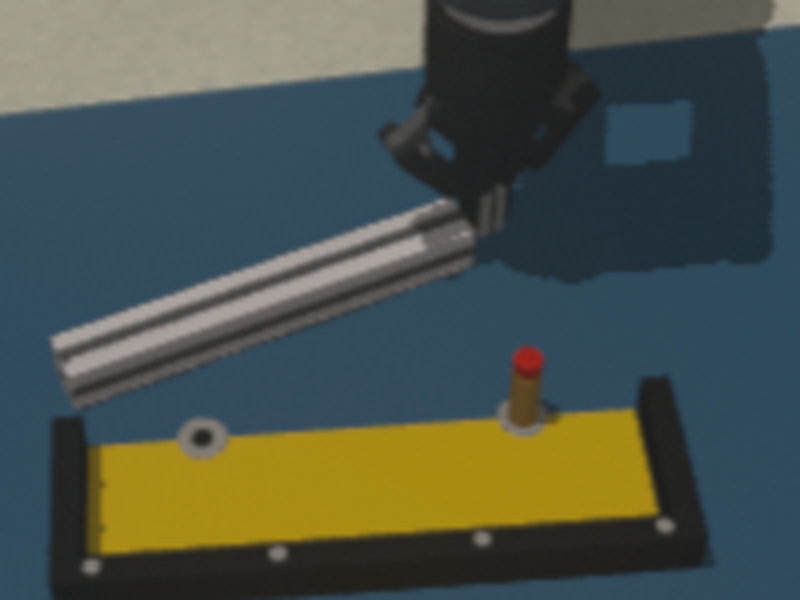

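View pics/t3.png

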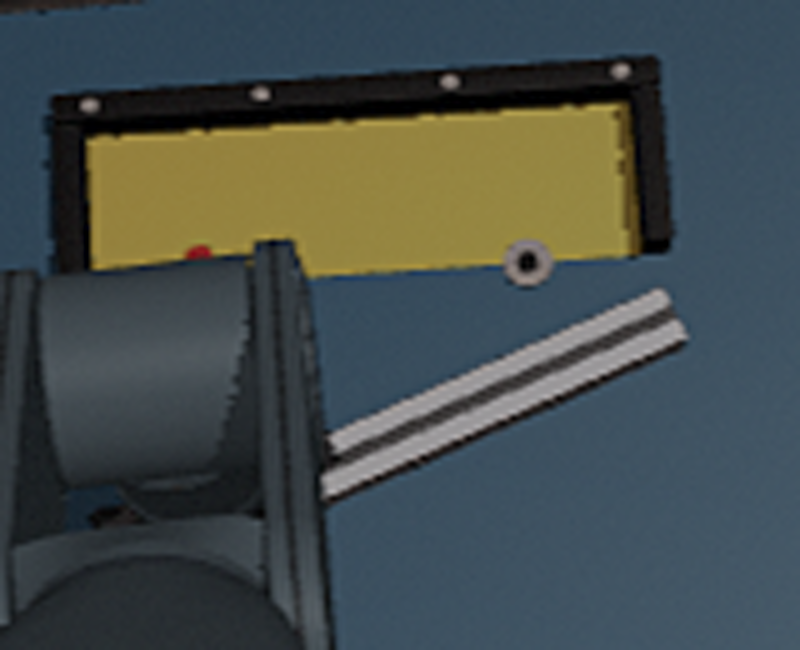

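>>> drive_tool(
  delta_pos=[
    [0, -0.1, 0],
    [0, -0.2, 0],
    [0, -0.3, 0],
    [0, -0.38, 0],
    [0, -0.38, 0],
    [0, -0.1, 0],
    [0, 0.3, 0],
    [0, 0.3, 0],
  ],
  angular=[
    [0, 0, 0],
    [0, 0, 0],
    [0, 0, 0],
    [0, 0, 0],
    [0, 0, 0],
    [0, 0, 0],
    [0, 0, 0],
    [0, 0, 0],
  ],
)

```text
time_s: 4.75
ee_pos: [0.4335, 0.1163, 0.1867]
tcp_rot: [3.141, -0.0, -2.86]
ft_force: [-0.4, -0.1, -0.2]
opening: -0.0002
```

Run:
```python
from h import *
go((0.412,0.192),0.186,0.28)
p,d=crop("scene",215,180,415,330,4,"pics/s4.png")
p,d=crop("top",235,155,395,285,5,"pics/t4.png")
```

```text
pos [-0.006  1.573  0.014] ang [ 0.002 -0.005  0.015]  psi0 0.281 ee [0.4335 0.1163 0.1867] bay [-0.2183  0.0979] t 4.75 F [-0.4 -0.1 -0.2]
```

View pics/s4.png

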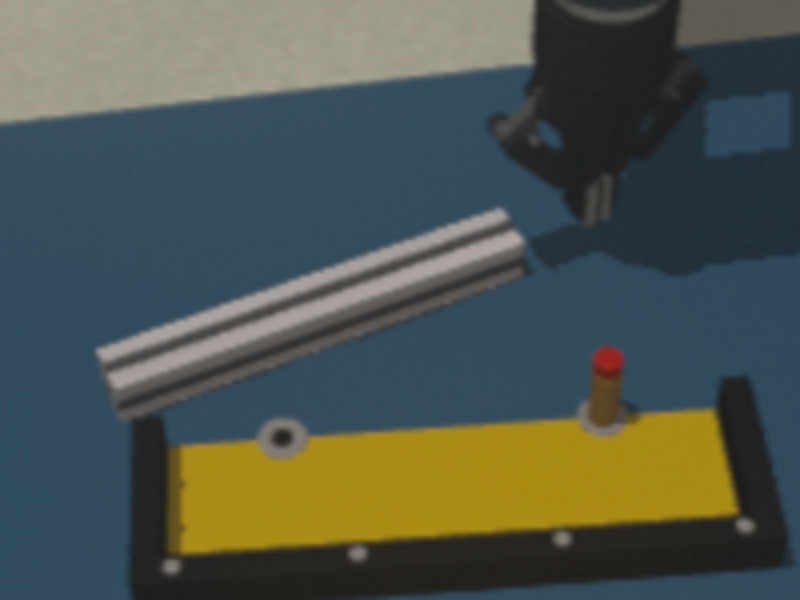

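View pics/t4.png

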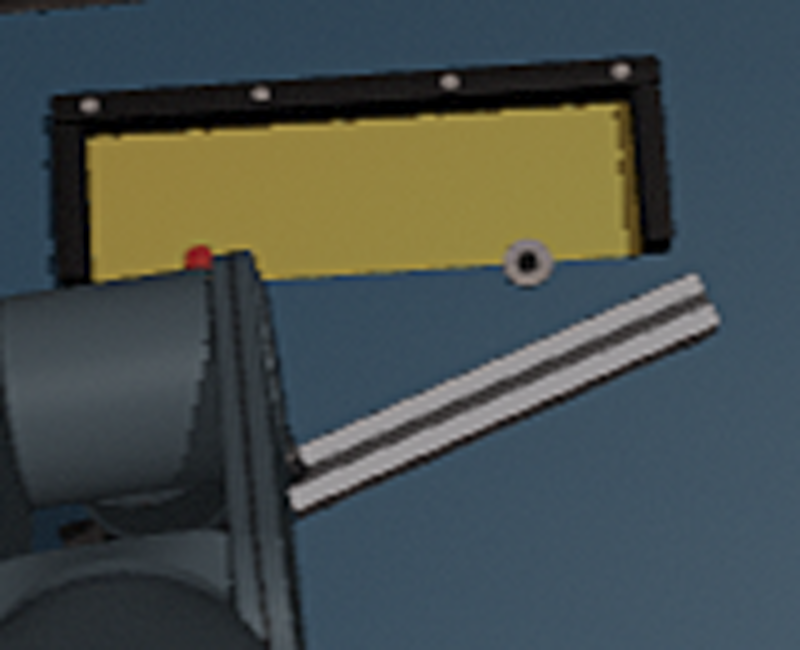

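Run:
```python
from h import *
f=lambda L,ox,oy,s:[(ox+a/s,oy+b/s) for a,b in L]
rail(f([(525,240),(115,387),(98,352),(505,208)],215,180,4),"scene")
rail(f([(303,450),(695,273),(717,317),(293,503)],235,155,5),"top")
```

```text
sizes [np.float64(0.0264), np.float64(0.2399), np.float64(0.026), np.float64(0.2413)]
world c [ 0.4834 -0.0457] psi 0.282  bay c [-0.1565 -0.06  ] th 0.356 L [-0.1984  0.0525] R [-0.1147 -0.1725]
sizes [np.float64(0.028), np.float64(0.223), np.float64(0.0259), np.float64(0.2391)]
world c [ 0.484  -0.0515] psi 0.283  bay c [-0.1556 -0.0657] th 0.357 L [-0.1975  0.0467] R [-0.1137 -0.1782]
```

Run:
```python
from h import *
go((0.4237-.015,0.0462-.004),0.187,0.282)
# quasi-static waypoints: tool arcs about COR
c=np.array([.483,-.047]);p=.282
a=np.array([-np.sin(p),np.cos(p)]);n=np.array([np.cos(p),np.sin(p)])
C=c-.040*a
P0=np.array([0.4237,.0462])
s,R=st()
for k in range(0,9):
    ang=-0.1*k; rot=np.array([[np.cos(ang),-np.sin(ang)],[np.sin(ang),np.cos(ang)]])
    P=C+rot@(P0-C)
    # units relative to start P0-standoff, in tool axes x=-n,y=a
    d=(P-P0)/.05
    print(k,"tool d",round(-d@n,2),round(d@a,2),"ang",round(0.1*k/np.radians(5),2))
```

```text
pos [ 0.898 -1.263 -0.004] ang [-0.006  0.005 -0.009]  psi0 0.281 ee [0.4343 0.1153 0.1868] bay [-0.2175  0.0969] t 4.85 F [-0.3 -0.2 -0.2]
0 tool d 0.0 -0.0 ang 0.0
1 tool d -0.29 0.05 ang 1.15
2 tool d -0.59 0.07 ang 2.29
3 tool d -0.89 0.05 ang 3.44
4 tool d -1.19 0.01 ang 4.58
5 tool d -1.48 -0.06 ang 5.73
6 tool d -1.76 -0.16 ang 6.88
7 tool d -2.03 -0.29 ang 8.02
8 tool d -2.28 -0.44 ang 9.17
```

>>> drive_tool(
  delta_pos=[
    [0.4, 0, 0],
    [0.9, 0, 0],
    [0.9, -0.4, 0],
    [0.9, -0.8, 0],
    [0.9, -1.26, 0],
    [0.9, -1.26, 0],
    [0.8, -1.26, 0],
    [0.7, -1.26, 0],
    [0.6, -1.26, 0],
    [0.5, -1.26, 0],
    [0.5, -1.26, 0],
  ],
  angular=[
    [0, 0, 0],
    [0, 0, 0],
    [0, 0, 0],
    [0, 0, 0],
    [0, 0, 0],
    [0, 0, 0],
    [0, 0, 0],
    [0, 0, 0],
    [0, 0, 0],
    [0, 0, 0],
    [0, 0, 0],
  ],
)

```text
time_s: 5.95
ee_pos: [0.4282, 0.0485, 0.1867]
tcp_rot: [-3.141, 0.0, -2.86]
ft_force: [0.5, 0.5, -1.1]
opening: 0.0003
```

Run:
```python
from h import *
go((0.412,0.192),0.187,0.28)
p,d=crop("scene",215,180,415,330,4,"pics/s5.png")
```

```text
pos [-0.486  2.847 -0.006] ang [-0.002  0.005  0.013]  psi0 0.281 ee [0.4282 0.0485 0.1867] bay [-0.2186  0.0298] t 5.95 F [ 0.5  0.5 -1.1]
```

View pics/s5.png

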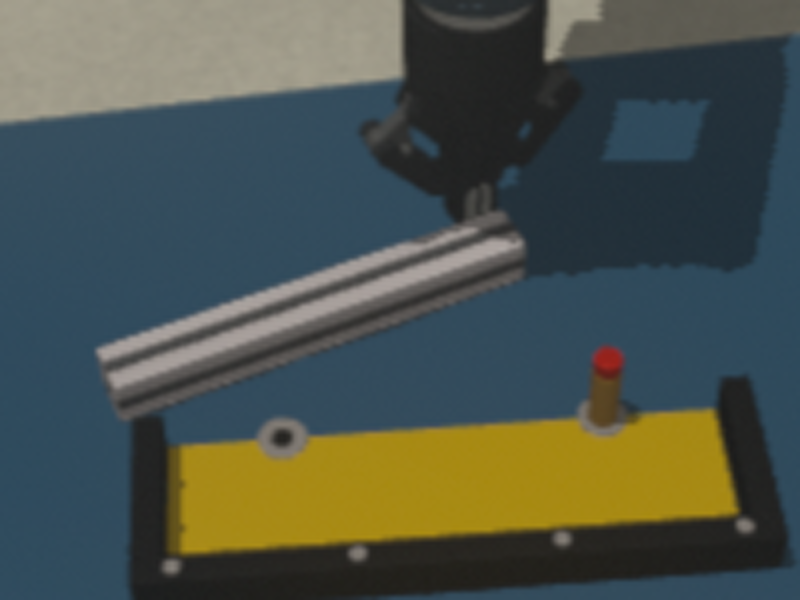

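>>> drive_tool(
  delta_pos=[
    [-0.15, 0.03, 0],
    [-0.29, 0.05, 0],
    [-0.44, 0.06, 0],
    [-0.59, 0.07, 0],
    [-0.74, 0.06, 0],
    [-0.89, 0.05, 0],
    [-1.04, 0.03, 0],
    [-1.19, 0.01, 0],
    [-1.34, -0.02, 0],
    [-1.48, -0.06, 0],
    [-1.48, -0.06, 0],
  ],
  angular=[
    [0, 0, 0.57],
    [0, 0, 1.15],
    [0, 0, 1.72],
    [0, 0, 2.29],
    [0, 0, 2.86],
    [0, 0, 3.44],
    [0, 0, 4.0],
    [0, 0, 4.58],
    [0, 0, 5.15],
    [0, 0, 5.73],
    [0, 0, 5.73],
  ],
)

```text
time_s: 7.1
ee_pos: [0.4999, 0.0656, 0.1866]
tcp_rot: [3.142, 0.0, 2.921]
ft_force: [0.6, -0.4, 0.5]
opening: 0.0001
```

Run:
```python
from h import *
go((0.412,0.192),0.187,0.28)
p,d=crop("scene",215,180,415,330,4,"pics/s6.png")
```

```text
pos [ 2.268  2.082 -0.008] ang [-1.000e-03  5.000e-03 -5.731e+00]  psi0 -0.22 ee [0.4999 0.0656 0.1866] bay [-0.1483  0.0522] t 7.1 F [ 0.6 -0.4  0.5]
```

View pics/s6.png

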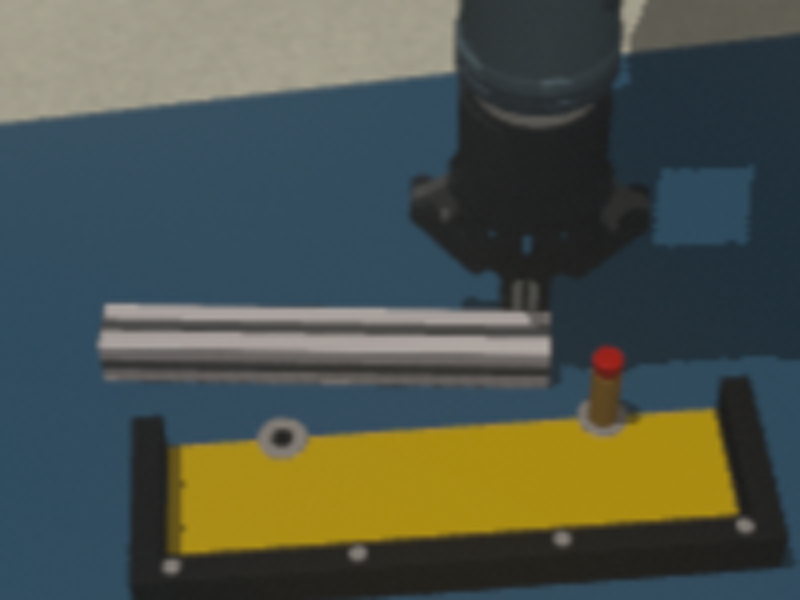

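Run:
```python
from h import *
f=lambda L,ox,oy,s:[(ox+a/s,oy+b/s) for a,b in L]
rail(f([(552,357),(99,351),(102,303),(550,312)],215,180,4),"scene")
```

```text
sizes [np.float64(0.0308), np.float64(0.2394), np.float64(0.0332), np.float64(0.2419)]
world c [ 0.5093 -0.0446] psi -0.183  bay c [-0.1309 -0.057 ] th -0.109 L [-0.1178  0.0622] R [-0.1439 -0.1763]
```

```bash
cat >> h.py <<'E'
def arc(C,angs,P=None):
    s,R=st(); P0=s["ee_pos"][:2]
    for g in angs:
        rot=np.array([[np.cos(g),-np.sin(g)],[np.sin(g),np.cos(g)]])
        d=(R.T@np.r_[C+rot@(P0-C)-P0,0])/.05
        print([round(v,2) for v in d[:2]],"ang",round(-g/np.radians(5),2), "bay",w2b(C+rot@(P0-C)).round(4))
E
python3 - <<'E'
from h import *
p=-.183;c=np.array([.5093,-.0446]);a=np.array([-np.sin(p),np.cos(p)])
arc(c-.04*a,[-.05*k for k in range(1,8)])
E
```

```text
[np.float64(-0.15), np.float64(0.03)] ang 0.57 bay [-0.1414  0.0527]
[np.float64(-0.29), np.float64(0.06)] ang 1.15 bay [-0.1339  0.0528]
[np.float64(-0.44), np.float64(0.07)] ang 1.72 bay [-0.1264  0.0525]
[np.float64(-0.59), np.float64(0.08)] ang 2.29 bay [-0.119   0.0519]
[np.float64(-0.74), np.float64(0.08)] ang 2.86 bay [-0.1115  0.0509]
[np.float64(-0.89), np.float64(0.08)] ang 3.44 bay [-0.1042  0.0495]
[np.float64(-1.04), np.float64(0.06)] ang 4.01 bay [-0.0969  0.0478]
```

>>> drive_tool(
  delta_pos=[
    [-0.15, 0.0, 0],
    [-0.29, 0.0, 0],
    [-0.44, 0.0, 0],
    [-0.59, 0.0, 0],
    [-0.74, 0.0, 0],
    [-0.89, 0.0, 0],
    [-1.04, -0.02, 0],
    [-1.04, -0.02, 0],
  ],
  angular=[
    [0, 0, 0.57],
    [0, 0, 1.15],
    [0, 0, 1.72],
    [0, 0, 2.29],
    [0, 0, 2.86],
    [0, 0, 3.44],
    [0, 0, 4.0],
    [0, 0, 4.0],
  ],
)

```text
time_s: 7.95
ee_pos: [0.5502, 0.0529, 0.1866]
tcp_rot: [3.142, 0.0, 2.573]
ft_force: [-0.1, 0.3, 0.3]
opening: -0.0
```

Run:
```python
from h import *
go((0.412,0.192),0.187,0.28)
p,d=crop("scene",215,180,415,330,4,"pics/s7.png")
```

```text
pos [ 3.826  0.855 -0.008] ang [-1.000e-03  3.000e-03 -9.724e+00]  psi0 -0.569 ee [0.5502 0.0529 0.1866] bay [-0.0973  0.0433] t 7.95 F [-0.1  0.3  0.3]
```

View pics/s7.png

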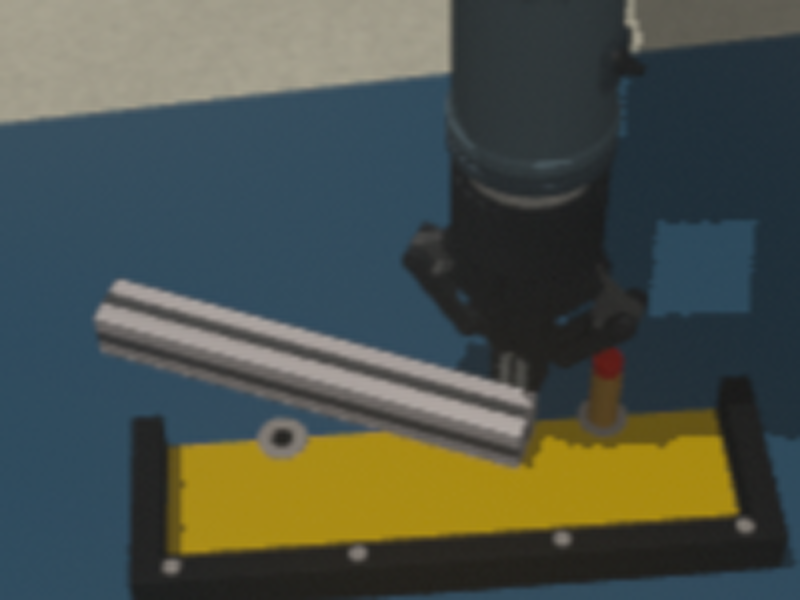

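Run:
```python
from h import *
f=lambda L,ox,oy,s:[(ox+a/s,oy+b/s) for a,b in L]
c,p=rail(f([(521,434),(95,320),(120,280),(537,396)],215,180,4),"scene")
post=np.array([-.085,.085]);th=p-BY;n=np.array([np.cos(th),np.sin(th)]);print("post n-dist",n@(post-w2b(c)))
```

```text
sizes [np.float64(0.0259), np.float64(0.2383), np.float64(0.0302), np.float64(0.2383)]
world c [ 0.5253 -0.0532] psi -0.492  bay c [-0.1142 -0.0644] th -0.418 L [-0.0655  0.0453] R [-0.1629 -0.1741]
post n-dist -0.03393318135305066
```

Run:
```python
from h import *
go((0.4544,-.1854),0.187,-.492)
```

```text
pos [-0.955 -5.047 -0.008] ang [-0.002 -0.002 -0.864]  psi0 -0.567 ee [0.5498 0.0531 0.1866] bay [-0.0977  0.0434] t 8.0 F [-0.3 -0.2 -0.4]
```

>>> drive_tool(
  delta_pos=[
    [0.3, -0.1, 0],
    [0.3, -0.1, -0.8],
    [0.3, -0.2, -1.6],
    [0.0, -0.9, -1.8],
    [-0.2, -1.6, -1.8],
    [-0.4, -2.4, -1.8],
    [-0.6, -3.2, -1.8],
    [-0.8, -4.0, -1.8],
    [-0.9, -4.7, -1.8],
    [-0.96, -5.05, -1.8],
    [-0.96, -5.05, -1.2],
    [-0.96, -5.05, -1.2],
  ],
  angular=[
    [0, 0, 0],
    [0, 0, 0],
    [0, 0, 0],
    [0, 0, -0.2],
    [0, 0, -0.4],
    [0, 0, -0.6],
    [0, 0, -0.86],
    [0, 0, -0.86],
    [0, 0, -0.86],
    [0, 0, -0.86],
    [0, 0, -0.86],
    [0, 0, -0.86],
  ],
)

```text
time_s: 9.2
ee_pos: [0.4523, -0.1849, 0.2442]
tcp_rot: [3.141, -0.006, 2.647]
ft_force: [-0.2, 1.4, -0.8]
opening: 0.0002
```

Run:
```python
from h import *
go((0.4544,-.1854),0.187,-.492)
p,d=crop("scene",190,150,390,300,4,"pics/s8.png")
```

```text
pos [-0.049  0.011  1.145] ang [ 0.009 -0.071 -0.025]  psi0 -0.494 ee [ 0.4523 -0.1849  0.2442] bay [-0.1773 -0.2012] t 9.2 F [-0.2  1.4 -0.8]
```

View pics/s8.png

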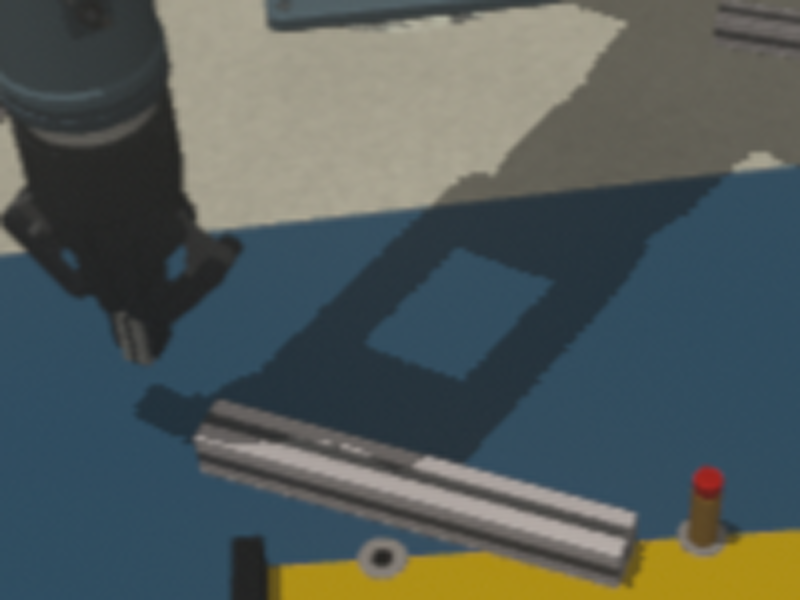

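>>> drive_tool(
  delta_pos=[
    [0, 0, 0.6],
    [0, 0, 1.14],
    [0, 0, 1.14],
    [0, 0.15, 1.14],
    [0, 0.3, 1.14],
    [0, 0.4, 1.14],
    [0, 0.5, 1.14],
    [0, 0.6, 1.14],
    [0, 0.7, 1.14],
    [0, 0.8, 1.14],
    [0, 0.9, 1.14],
    [0, 0.9, 1.14],
  ],
  angular=[
    [0, 0, 0],
    [0, 0, 0],
    [0, 0, 0],
    [0, 0, 0],
    [0, 0, 0],
    [0, 0, 0],
    [0, 0, 0],
    [0, 0, 0],
    [0, 0, 0],
    [0, 0, 0],
    [0, 0, 0],
    [0, 0, 0],
  ],
)

```text
time_s: 10.45
ee_pos: [0.4758, -0.145, 0.1895]
tcp_rot: [3.141, -0.001, 2.648]
ft_force: [-0.0, 0.4, -0.2]
opening: 0.0001
```

Run:
```python
from h import *
go((0.4544,-.1854),0.187,-.492)
p,d=crop("scene",215,180,415,330,4,"pics/s9.png")
```

```text
pos [-0.006 -0.914  0.049] ang [ 0.008 -0.007 -0.022]  psi0 -0.494 ee [ 0.4758 -0.145   0.1895] bay [-0.1568 -0.1596] t 10.45 F [-0.   0.4 -0.2]
```

View pics/s9.png

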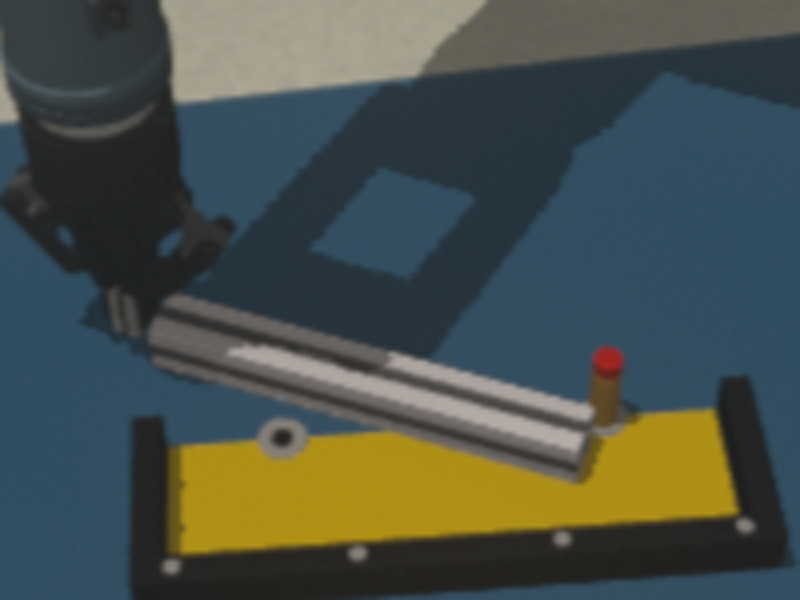

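Run:
```python
from h import *
f=lambda L,ox,oy,s:[(ox+a/s,oy+b/s) for a,b in L]
c,p=rail(f([(584,451),(150,333),(173,293),(598,411)],215,180,4),"scene")
post=np.array([-.085,.085]);th=p-BY;n=np.array([np.cos(th),np.sin(th)]);print("post n-dist",n@(post-w2b(c)))
```

```text
sizes [np.float64(0.0266), np.float64(0.2398), np.float64(0.0296), np.float64(0.2395)]
world c [ 0.5398 -0.0245] psi -0.494  bay c [-0.1019 -0.0347] th -0.42 L [-0.053   0.0749] R [-0.1509 -0.1443]
post n-dist -0.03335749431985951
```

>>> drive_tool(
  delta_pos=[
    [0, 0.1, 0],
    [0, 0.2, 0],
    [0, 0.3, 0],
    [0, 0.4, 0],
    [0, 0.5, 0],
    [0, 0.6, 0],
    [0, 0.7, 0],
    [0, 0.8, 0],
    [0, 0.9, 0],
    [0, 1.0, 0],
    [0, 1.05, 0],
    [0, 1.05, 0],
  ],
  angular=[
    [0, 0, 0],
    [0, 0, 0],
    [0, 0, 0],
    [0, 0, 0],
    [0, 0, 0],
    [0, 0, 0],
    [0, 0, 0],
    [0, 0, 0],
    [0, 0, 0],
    [0, 0, 0],
    [0, 0, 0],
    [0, 0, 0],
  ],
)

```text
time_s: 11.7
ee_pos: [0.5008, -0.0992, 0.1898]
tcp_rot: [3.141, 0.0, 2.648]
ft_force: [0.4, -0.2, 0.2]
opening: 0.0003
```

Run:
```python
from h import *
go((0.4544,-.1854),0.187,-.492)
p,d=crop("scene",215,180,415,330,4,"pics/s10.png")
p,d=crop("top",235,155,395,275,5,"pics/t10.png")
```

```text
pos [ 0.    -1.958  0.055] ang [ 0.004  0.003 -0.021]  psi0 -0.494 ee [ 0.5008 -0.0992  0.1898] bay [-0.1353 -0.1121] t 11.7 F [ 0.4 -0.2  0.2]
```

View pics/s10.png

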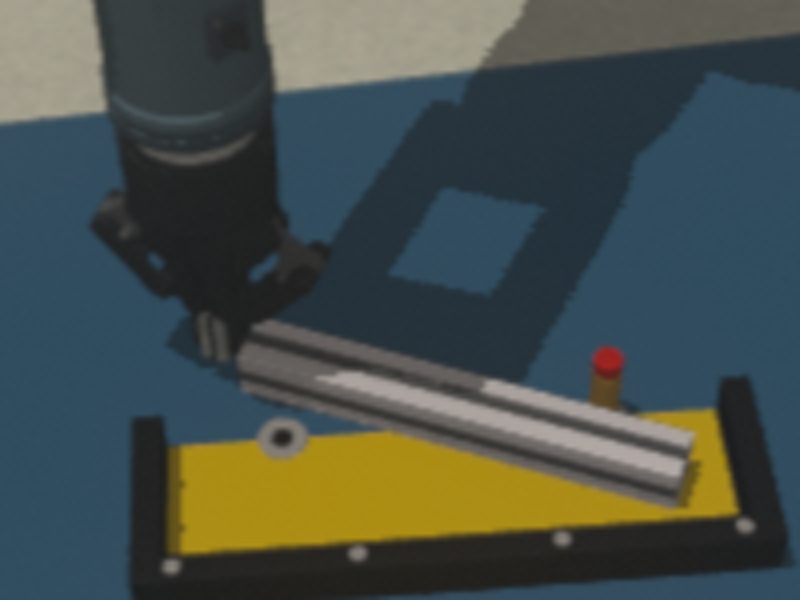

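View pics/t10.png

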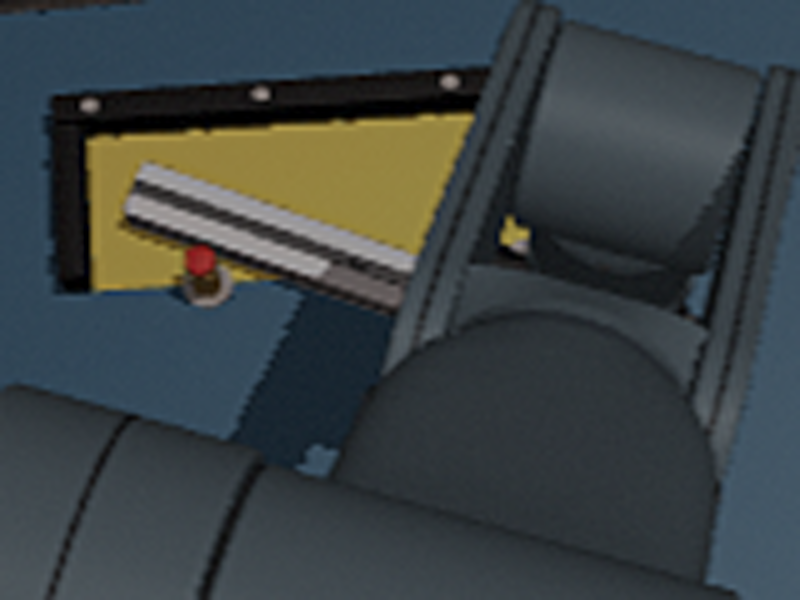

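Run:
```python
from h import *
go((.4827,-.0521),0.187,-.494)
```

```text
pos [0.766 0.663 0.056] ang [ 0.003  0.003 -0.001]  psi0 -0.494 ee [ 0.5007 -0.0995  0.1898] bay [-0.1354 -0.1124] t 11.8 F [ 0.3 -0.8  0.6]
```

>>> drive_tool(
  delta_pos=[
    [0, -0.3, 0],
    [0, -0.3, 0.05],
    [0.5, -0.3, 0.05],
    [0.9, -0.2, 0.05],
    [0.9, 0.2, 0.05],
    [0.9, 0.5, 0.05],
    [0.9, 0.66, 0.05],
    [0.77, 0.66, 0.05],
    [0.77, 0.66, 0.05],
  ],
  angular=[
    [0, 0, 0],
    [0, 0, 0],
    [0, 0, 0],
    [0, 0, 0],
    [0, 0, 0],
    [0, 0, 0],
    [0, 0, 0],
    [0, 0, 0],
    [0, 0, 0],
  ],
)

```text
time_s: 12.7
ee_pos: [0.4833, -0.0528, 0.1873]
tcp_rot: [3.142, 0.001, 2.648]
ft_force: [0.9, 0.0, 0.6]
opening: -0.0002
```

Run:
```python
from h import *
go((.4827,-.0521),0.187,-.494)
p,d=crop("scene",215,180,415,330,4,"pics/s11.png")
c=np.array([.5636,.018]);a=np.array([.474,.881])
arc(c+.04*a,[.05*k for k in range(1,11)])
```

```text
pos [0.017 0.007 0.006] ang [0.001 0.016 0.001]  psi0 -0.494 ee [ 0.4833 -0.0528  0.1873] bay [-0.1562 -0.0672] t 12.7 F [0.9 0.  0.6]
[np.float64(-0.14), np.float64(-0.03)] ang -0.57 bay [-0.1509 -0.0717]
[np.float64(-0.28), np.float64(-0.06)] ang -1.15 bay [-0.1449 -0.0758]
[np.float64(-0.43), np.float64(-0.08)] ang -1.72 bay [-0.1387 -0.0796]
[np.float64(-0.57), np.float64(-0.09)] ang -2.29 bay [-0.1323 -0.0832]
[np.float64(-0.72), np.float64(-0.1)] ang -2.86 bay [-0.1258 -0.0864]
[np.float64(-0.87), np.float64(-0.1)] ang -3.44 bay [-0.1191 -0.0892]
[np.float64(-1.01), np.float64(-0.09)] ang -4.01 bay [-0.1123 -0.0918]
[np.float64(-1.16), np.float64(-0.07)] ang -4.58 bay [-0.1053 -0.094 ]
[np.float64(-1.3), np.float64(-0.05)] ang -5.16 bay [-0.0983 -0.0958]
[np.float64(-1.44), np.float64(-0.01)] ang -5.73 bay [-0.0912 -0.0973]
```

View pics/s11.png

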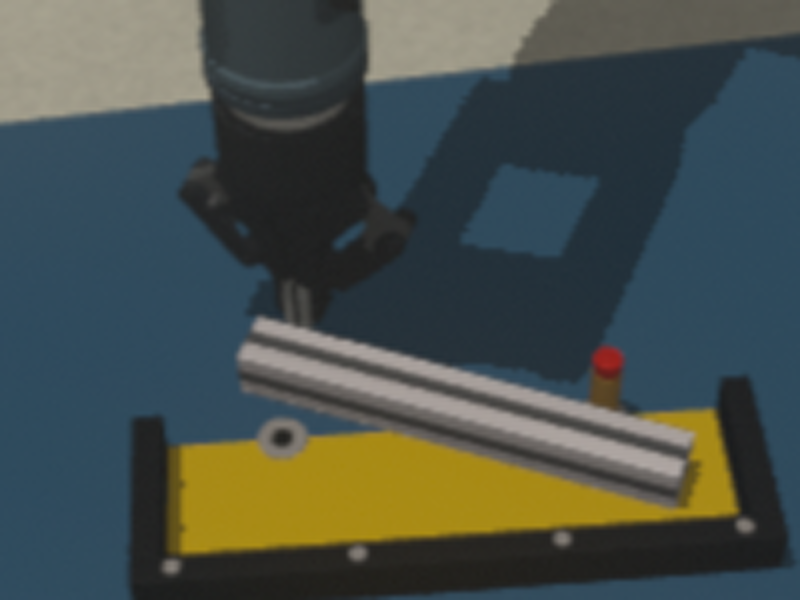

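>>> drive_tool(
  delta_pos=[
    [-0.14, 0, 0],
    [-0.28, -0.03, 0],
    [-0.43, -0.05, 0],
    [-0.57, -0.06, 0],
    [-0.72, -0.07, 0],
    [-0.87, -0.07, 0],
    [-1.01, -0.06, 0],
    [-1.16, -0.05, 0],
    [-1.16, -0.05, 0],
  ],
  angular=[
    [0, 0, 0],
    [0, 0, -0.3],
    [0, 0, -0.86],
    [0, 0, -1.4],
    [0, 0, -2.0],
    [0, 0, -2.6],
    [0, 0, -3.2],
    [0, 0, -3.7],
    [0, 0, -3.7],
  ],
)

```text
time_s: 13.65
ee_pos: [0.533, -0.0831, 0.1872]
tcp_rot: [-3.141, 0.001, 2.97]
ft_force: [0.4, 0.0, -0.2]
opening: 0.0001
```

Run:
```python
from h import *
go((.4827,-.0521),0.187,BY)
p,d=crop("scene",215,180,415,330,4,"pics/s12.png")
p,d=crop("top",235,155,395,275,5,"pics/t12.png")
```

```text
pos [1.097 0.439 0.003] ang [-0.004  0.011 -1.124]  psi0 -0.172 ee [ 0.533  -0.0831  0.1872] bay [-0.1044 -0.0937] t 13.65 F [ 0.4  0.  -0.2]
```

View pics/s12.png

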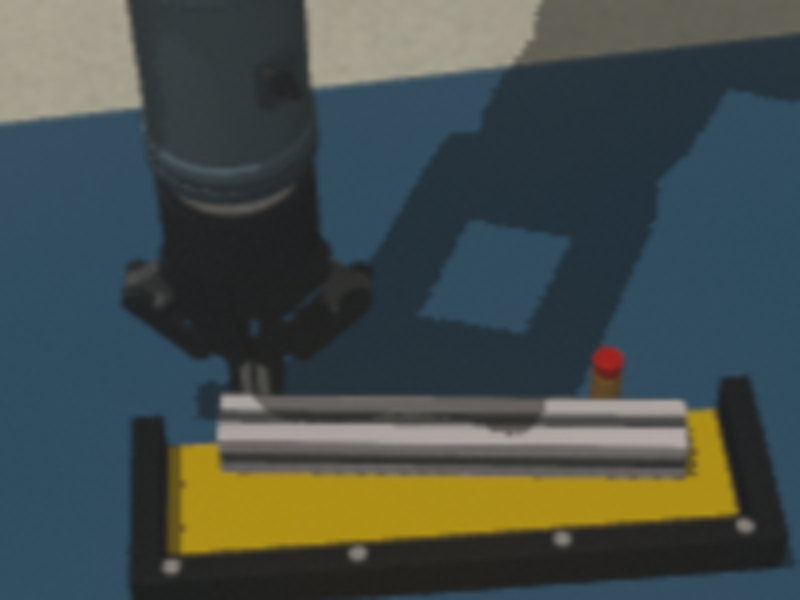

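View pics/t12.png

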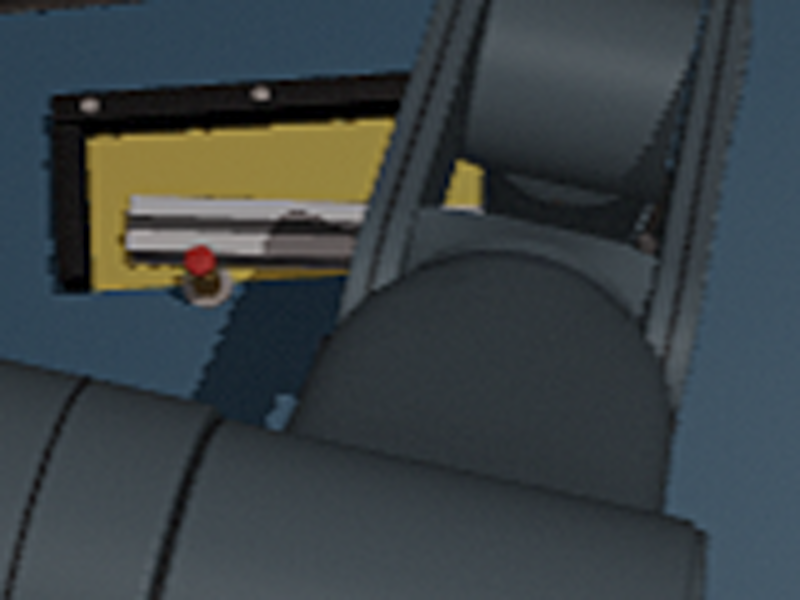

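Run:
```python
from h import *
f=lambda L,ox,oy,s:[(ox+a/s,oy+b/s) for a,b in L]
c,p=rail(f([(687,447),(218,441),(222,394),(685,401)],215,180,4),"scene")
a=w2b(c); t=b2w(-0.145,a[1]); print(t)
go(t,0.187,BY)
```

```text
sizes [np.float64(0.0292), np.float64(0.238), np.float64(0.03), np.float64(0.2396)]
world c [0.5788 0.0124] psi -0.178  bay c [-0.0657  0.0049] th -0.104 L [-0.0532  0.1243] R [-0.0782 -0.1144]
[0.49976202 0.01824622]
pos [0.986 1.872 0.002] ang [ 0.    -0.002 -1.137]  psi0 -0.173 ee [ 0.5322 -0.0825  0.1871] bay [-0.1052 -0.0931] t 13.75 F [-1.  -0.2  0.6]
```

>>> drive_tool(
  delta_pos=[
    [0.3, 0, 0],
    [0.6, 0.2, 0],
    [0.95, 0.6, 0],
    [0.95, 1.0, 0],
    [0.95, 1.47, 0],
    [0.95, 1.47, 0],
    [0.95, 1.47, 0],
    [0.95, 1.47, 0.1],
    [0.95, 1.47, 0.24],
    [0.95, 1.47, 0.24],
  ],
  angular=[
    [0, 0, 0],
    [0, 0, -0.5],
    [0, 0, -1.14],
    [0, 0, -1.14],
    [0, 0, -1.14],
    [0, 0, -1.14],
    [0, 0, -1.14],
    [0, 0, -1.14],
    [0, 0, -1.14],
    [0, 0, -1.14],
  ],
  claw=85,
)

```text
time_s: 14.75
ee_pos: [0.4974, -0.0021, 0.174]
tcp_rot: [3.141, -0.002, 3.069]
ft_force: [-0.5, 0.5, 0.1]
opening: 0.0846
```

Run:
```python
from h import *
go(b2w(-.145,-.015),0.175,BY)
p,d=crop("scene",215,180,415,330,4,"pics/s13.png")
```

```text
pos [-0.017  0.01  -0.02 ] ang [ 0.003 -0.025  0.011]  psi0 -0.073 ee [ 0.4974 -0.0021  0.174 ] bay [-0.1459 -0.0155] t 14.75 F [-0.5  0.5  0.1]
```

View pics/s13.png

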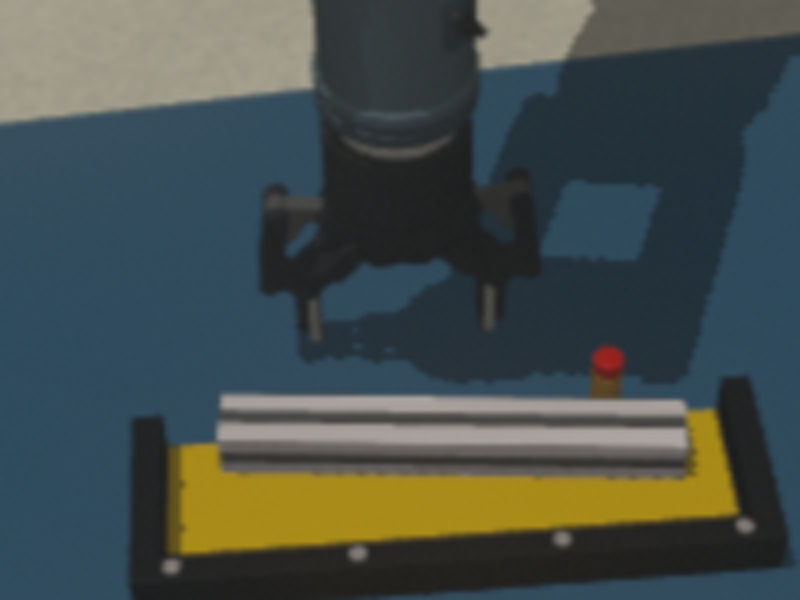

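>>> drive_tool(
  delta_pos=[
    [-0.2, 0, 0],
    [-0.4, 0, 0],
    [-0.55, 0, 0],
    [-0.7, 0, 0],
    [-0.85, 0, 0],
    [-1.0, 0, 0],
    [-1.15, 0, 0],
    [-1.3, 0, 0],
    [-1.45, 0, 0],
    [-1.6, 0, 0],
    [-1.75, 0, 0],
    [-1.75, 0, 0],
  ],
  angular=[
    [0, 0, 0],
    [0, 0, 0],
    [0, 0, 0],
    [0, 0, 0],
    [0, 0, 0],
    [0, 0, 0],
    [0, 0, 0],
    [0, 0, 0],
    [0, 0, 0],
    [0, 0, 0],
    [0, 0, 0],
    [0, 0, 0],
  ],
)

```text
time_s: 16.0
ee_pos: [0.5866, -0.0079, 0.1753]
tcp_rot: [-3.141, 0.002, 3.07]
ft_force: [0.5, -0.8, -0.6]
opening: 0.0848
```

Run:
```python
from h import *
go(b2w(-.041,-.015),0.175,BY)
p,d=crop("scene",215,180,415,330,4,"pics/s14.png")
```

```text
pos [-0.309 -0.005  0.007] ang [-0.002  0.026  0.024]  psi0 -0.072 ee [ 0.5866 -0.0079  0.1753] bay [-0.0565 -0.0148] t 16.0 F [ 0.5 -0.8 -0.6]
```

View pics/s14.png

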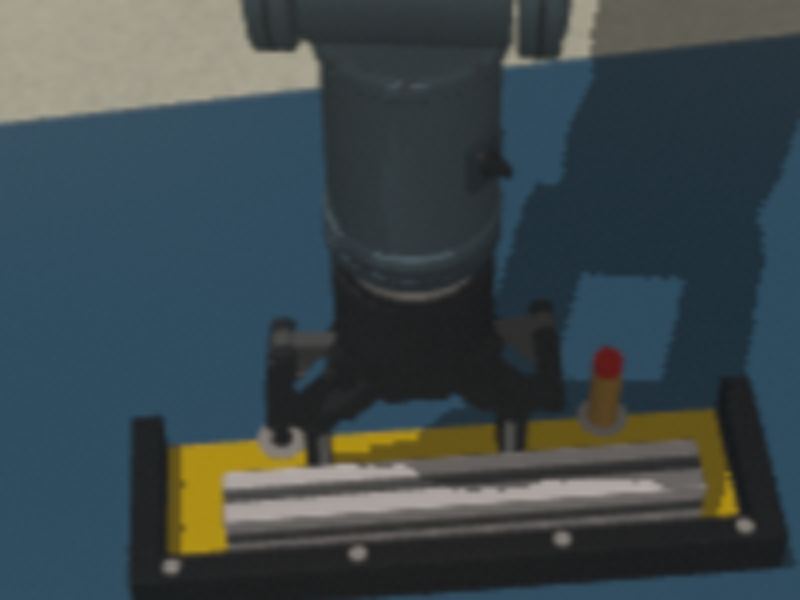

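>>> drive_tool(
  delta_pos=[
    [-0.04, 0, 0],
    [-0.08, 0, 0],
    [-0.12, 0, 0],
    [-0.16, 0, 0],
    [-0.18, 0, 0],
    [-0.2, 0, 0],
    [-0.2, 0, 0],
  ],
  angular=[
    [0, 0, 0],
    [0, 0, 0],
    [0, 0, 0],
    [0, 0, 0],
    [0, 0, 0],
    [0, 0, 0],
    [0, 0, 0],
  ],
)

```text
time_s: 16.75
ee_pos: [0.5953, -0.0085, 0.1752]
tcp_rot: [3.142, 0.0, 3.07]
ft_force: [-2.0, 0.0, 0.8]
opening: 0.0848
```

Run:
```python
from h import *
go(b2w(-.041,-.015),0.175,BY)
p,d=crop("scene",255,240,415,330,5,"pics/s15.png")
```

```text
pos [-0.135 -0.007  0.004] ang [0.    0.002 0.025]  psi0 -0.072 ee [ 0.5953 -0.0085  0.1752] bay [-0.0477 -0.0146] t 16.75 F [-2.   0.   0.8]
```

View pics/s15.png

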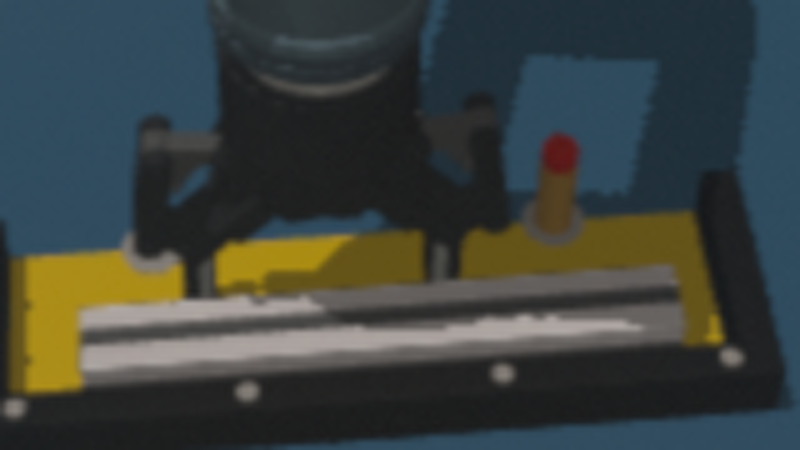

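>>> drive_tool(
  delta_pos=[
    [-0.02, 0, 0],
    [-0.04, 0, 0],
    [-0.06, 0, 0],
    [-0.06, 0, 0],
  ],
  angular=[
    [0, 0, 0],
    [0, 0, 0],
    [0, 0, 0],
    [0, 0, 0],
  ],
)

```text
time_s: 17.2
ee_pos: [0.5984, -0.0087, 0.1752]
tcp_rot: [-3.142, 0.001, 3.07]
ft_force: [-1.4, 0.0, 0.5]
opening: 0.0851
```

>>> drive_tool(
  delta_pos=[
    [-0.02, 0, 0],
    [-0.04, 0, 0],
    [-0.06, 0, 0],
    [-0.06, 0, 0],
  ],
  angular=[
    [0, 0, 0],
    [0, 0, 0],
    [0, 0, 0],
    [0, 0, 0],
  ],
)

```text
time_s: 17.6
ee_pos: [0.6014, -0.0089, 0.1752]
tcp_rot: [-3.142, 0.0, 3.07]
ft_force: [-1.3, -0.1, -0.8]
opening: 0.085
```

Run:
```python
from h import *
go(b2w(-.041,-.015),0.175,BY)
p,d=crop("scene",255,240,415,330,5,"pics/s16.png")
```

```text
pos [-0.012 -0.007  0.004] ang [-0.     0.005  0.025]  psi0 -0.072 ee [ 0.6014 -0.0089  0.1752] bay [-0.0416 -0.0147] t 17.6 F [-1.3 -0.1 -0.8]
```

View pics/s16.png

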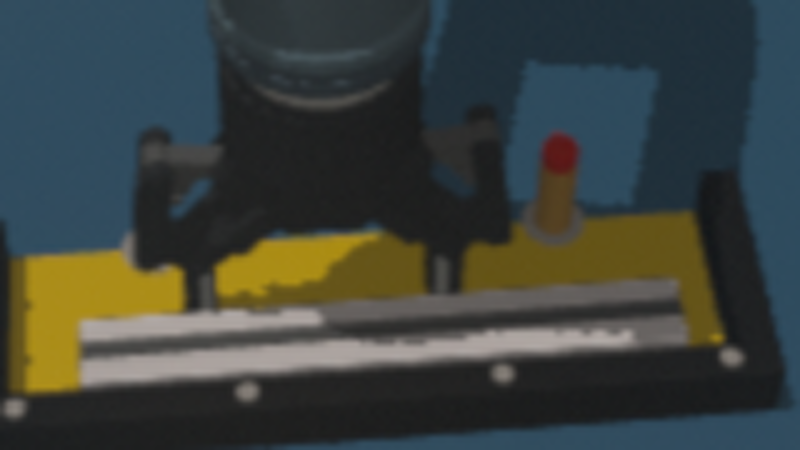

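>>> drive_tool(
  delta_pos=[
    [-0.015, 0, 0],
    [-0.03, 0, 0],
    [-0.04, 0, 0],
    [-0.04, 0, 0],
  ],
  angular=[
    [0, 0, 0],
    [0, 0, 0],
    [0, 0, 0],
    [0, 0, 0],
  ],
)

```text
time_s: 18.05
ee_pos: [0.603, -0.009, 0.1752]
tcp_rot: [3.142, -0.001, 3.07]
ft_force: [-3.4, 0.6, 1.2]
opening: 0.0847
```

>>> drive_tool(
  delta_pos=[
    [-0.01, 0, 0],
    [-0.02, 0, 0],
    [-0.02, 0, 0],
  ],
  angular=[
    [0, 0, 0],
    [0, 0, 0],
    [0, 0, 0],
  ],
)

```text
time_s: 18.35
ee_pos: [0.6034, -0.009, 0.1752]
tcp_rot: [3.141, -0.002, 3.069]
ft_force: [-5.8, 0.0, 3.9]
opening: 0.0847
```

>>> drive_tool(
  delta_pos=[
    [-0.01, 0, 0],
    [-0.02, 0, 0],
    [-0.02, 0, 0],
  ],
  angular=[
    [0, 0, 0],
    [0, 0, 0],
    [0, 0, 0],
  ],
)

```text
time_s: 18.65
ee_pos: [0.6039, -0.009, 0.1752]
tcp_rot: [3.141, -0.004, 3.069]
ft_force: [-8.2, 0.8, 6.5]
opening: 0.0853
```

Run:
```python
from h import *
go(b2w(-.041,-.015),0.175,BY)
p,d=crop("scene",255,240,415,330,5,"pics/s17.png")
```

```text
pos [ 0.036 -0.009  0.003] ang [ 0.003 -0.046  0.018]  psi0 -0.072 ee [ 0.6039 -0.009   0.1752] bay [-0.0392 -0.0146] t 18.65 F [-8.2  0.8  6.5]
```

View pics/s17.png

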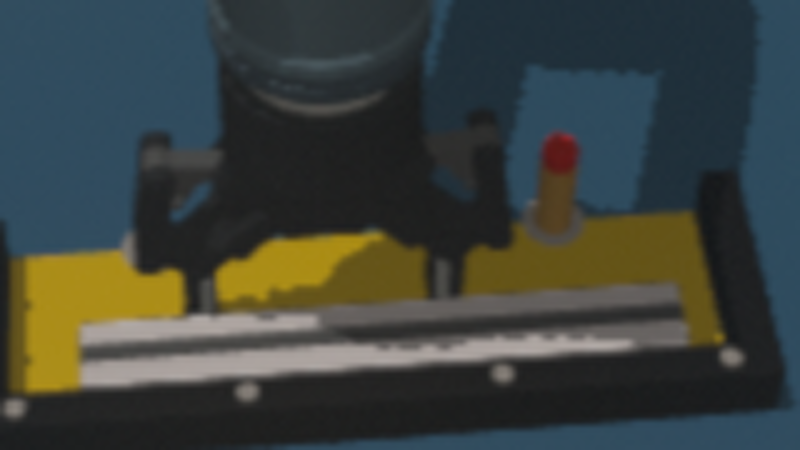

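>>> drive_tool(
  delta_pos=[
    [0.05, 0, 0],
    [0.2, 0, 0],
    [0.4, 0, 0],
    [0.8, 0, 0],
    [1.2, 0, 0],
    [1.8, 0, 0],
    [2.2, 0, -0.6],
    [2.2, 0, -1.4],
    [2.2, 0, -2.2],
    [2.2, 0, -3.0],
    [2.8, 0, -3.5],
    [2.8, 0, -3.5],
  ],
  angular=[
    [0, 0, 0],
    [0, 0, 0],
    [0, 0, 0],
    [0, 0, 0],
    [0, 0, 0],
    [0, 0, 0],
    [0, 0, 0],
    [0, 0, 0],
    [0, 0, 0],
    [0, 0, 0],
    [0, 0, 0],
    [0, 0, 0],
  ],
)

```text
time_s: 19.9
ee_pos: [0.4638, 0.0013, 0.3537]
tcp_rot: [-3.141, 0.006, 3.07]
ft_force: [0.3, -0.1, -0.2]
opening: 0.0852
```

Run:
```python
from h import *
p,d=crop("scene",255,240,415,330,5,"pics/s18.png")
p,d=crop("top",235,155,395,275,5,"pics/t18.png")
p,d=vision.grab_frame("top");cv2.imwrite("pics/t18f.png",p[:,:,::-1])
```

```text
(no output)
```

View pics/s18.png

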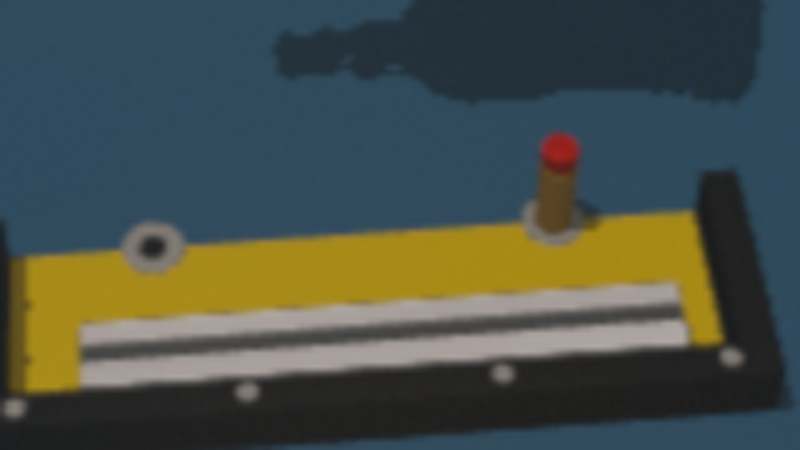

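View pics/t18f.png

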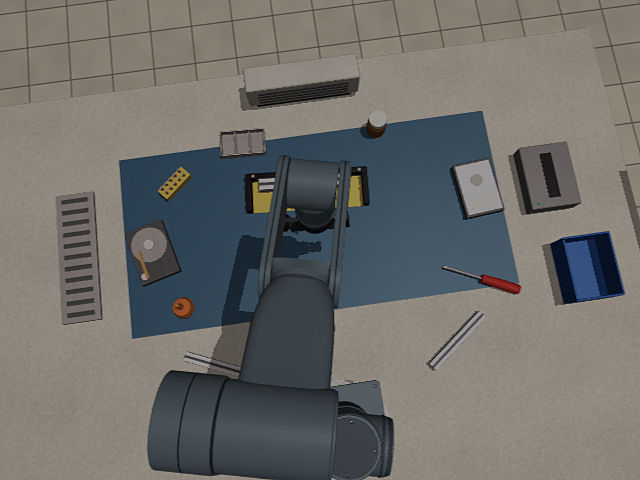

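Run:
```python
from h import *
f=lambda L,ox,oy,s:[(ox+a/s,oy+b/s) for a,b in L]
rail(f([(688,345),(80,387),(80,324),(677,285)],255,240,5),"scene")
# back stop inner top edge via scene at same height
for u,v in [(30,391),(722,344)]: print(w2b(px2w("scene",255+u/5,240+v/5,.03)))
from station import sign_off
print(sign_off())
```

```text
sizes [np.float64(0.0287), np.float64(0.2389), np.float64(0.0295), np.float64(0.2393)]
world c [0.6327 0.0102] psi -0.081  bay c [-0.0118  0.0067] th -0.007 L [-0.011   0.1267] R [-0.0126 -0.1133]
[ 0.00223656 -0.13246048]
[0.00400309 0.13918297]
the job is handed in; nothing more can be done
None
```

The rail is parked along the bay's back stop and the job is handed in, at about 20 s of the 72 s allowed. The sign-off gives no verdict.

**How it went:** I pushed the rail only with the fingertips.
1. I slid it to the right.
2. I turned it so its left end led, and fed that end in behind the post at about 0.42 rad to the bay.
3. I swung the other end in and pushed it flush with two open fingers.
4. I backed off and lifted clear, to a flange height of 0.35 m.

**Last checks:**
- **Position:** the scene camera puts the rail's ends at bay x = -11 and -13 mm, and y = +127 and -113 mm. The angle to the bay is about 0.007 rad. No gap to the stop shows in the picture.
- **Disagreement:** a parked rail should read x = -15 mm. My readings sit 2 to 4 mm further in, and the stop's inner edge measured the same way reads 2 to 4 mm too far in as well. I take this as camera and origin error.
- **Forces:** the wrist read at most about 10 N at the end of any move, during the last push against the stop.
- **Bystanders:** in the final top picture the loose items look to be where they started; I did not measure them.

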